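# Load sample jars into the reader's feed lane

### The arm

A 7-joint arm with a two-finger parallel gripper is mounted at the origin on the work surface. World frame = base frame: x ahead of the robot, y to its left, z up, the work surface at z = 0. Lengths are in m, angles in rad, forces in N, time in s.
With the tool pointing down it reaches from about 0.425 to 0.875 m from the base axis. Payload 4.7 kg.
Tool frame: the origin (TCP) lies midway between the tips of the shut fingers; the grasp point (between the pads) lies 19 mm behind it; z points along the fingers, y is the direction in which the jaws open and shut (so a half turn about z gives the same grasp; the last joint's range is limited). The gripper opens to 87 mm and grips with 3 to 60 N. Pads are 19 mm wide; open, the fingers measure 117 mm over their backs; the gripper's body (75 mm by 190 mm) begins 51 mm behind the grasp point.
Start: joints at [-1.147, 0.321, -0.07, 1.45, 0.023, 1.371, -0.057], TCP at [0.259, 0.596, 0.223] pointing down, gripper open.
Joint ranges: [-2.86, 2.86], [-0.3, 2.09], [-1.38, 1.24], [0.06, 2.45], [-1.56, 4.7], [0.09, 2.05], [-2.69, 2.69]. Speed limits (rad/s): [2.57, 2.57, 3.14, 3.14, 3.14, 3.14, 3.14].

### API

Orientations are given as a rotation vector (axis times angle).
In Python, from bench import get_state, eyes, job gives the robot as it stands. The module is installed in compiled form; this text tells all that it offers.
- The arm moves only by the shell command python3 -m jog 'ROWS' [FORCE]. ROWS is JSON, a list that holds one entry, the list of rows, each a list of 5 numbers: the opening, from 0 (shut) to 1 (fully open), then the shift along the tool's x, y, z in units of 40 mm (1.0 is 40 mm), then the turn about the tool's z in units of 5 degrees (1.0 is 5 degrees). In form: [[[jaw, dx, dy, dz, turn], ...]]. A call has 1 to 10 rows; each row shifts and turns the commanded pose from where the row before left it, along the tool's axes as they then stand; what a row does not reach is not made up. A row lasts 1/8 s, in which the tool goes at most 62.5 mm and 10.7 degrees, less where a joint would pass 70% of its speed; a pose out of reach is approached as far as the arm can. A call is refused whole if a number of a shift passes 1 or a number of a turn 1, either way. A call with a gripper value outside its range is refused whole. The fingers move at their own pace and stop on an object; FORCE is the grip in N (left out, the last holds). Time passes only in rows, so rows that do not move let the fingers close. It gives the time, the measured TCP pose, the force and the opening at its end, in the units of the state.
- get_state(): the state, without advancing time (a new reading comes with each control period).
- eyes.get_image(name): name is "scene" or "top" or "wrist"; returns (picture, depth): 480x640x3 uint8, red, green, blue; 480x640 float32, m along the optical axis (not along the pixel's ray), 0 where there is no reading.
- eyes.camera_params(name): a dict with "camera_matrix" (3x3 intrinsics, pixels), "pose" (4x4, takes a point from camera to world coordinates); the wrist camera has in their place "mount" (4x4, takes a point from camera to tool coordinates, whose origin is the TCP and whose axes are the flange's). Camera axes: x right, y down, z forward; pixel columns grow to the right and rows downward; lengths in m; the calibration is good to about 2 mm. A picture is of the moment at which its call begins: read the wrist's pose just before it. camera_params takes no time and is no camera call.
- job.close_job(): hands the job in, once; it reports no verdict.
The state is a dict: "time": time; "joint_positions": joint angles; "qd": joint speeds; "joint_torque": joint torques, N m; "position": TCP position; "tool_rot": TCP orientation; "ft_force": force on the tool from outside, world axes, zero at the start; "torque": the same for the moment, N m; "grip_width": opening from 0.0 (shut) to 1.0 (fully open).
Only numpy, scipy, OpenCV 4.12 (cv2) and the standard library are available. Lean on these libraries where they do the work, as an engineer would, in place of code of your own. Each camera call takes 0.05 s, during which the arm holds its last target. There are 200 camera calls.

### The job

Load the three sample jars into the feed lane of the label reader by sliding them along the bench, upright and never lifted, in through the lane's open mouth between the two guide rails: the blue-lidded jar first, right up to the end stop, then the yellow up against the blue, then the red up against the yellow. Push each jar fully home before the next one follows, so that they end in single file touching one another, and leave the other things on the bench where they are.

Things in the scene. Friction and masses are not known exactly. Their poses are not given: they have to be found in the camera images.
- feed_lane: fixed feed lane: two parallel aluminium rails, 25 mm high, 8 mm thick, 200 mm long, 70 mm apart inside, bare bench between. Origin: bench level, centre line, inner face of the black end stop (40 mm high). +x is the loading direction, y across; rails run from x = -200 mm to 0. Jar centres when home: x = -30, -90, -150 mm. Behind the stop: white reader box, 60 mm high, to x = 95 mm
- lane_mouth (a point): the lane's open mouth: bench level, on the centre line, at lane x = -240 mm, between the tips of the two flares (45 mm extensions of the rails that open outwards at 30 degrees, about 110 mm apart inside at the tips, 25 mm high); same axes as the lane
- jar_blue: closed white sample jar, upright round cylinder 60 mm in diameter and 80 mm tall (the top 20 mm is the blue screw lid, same diameter), about 0.22 kg; origin at the centre of its underside, z up
- jar_yellow: closed white sample jar, upright round cylinder 60 mm in diameter and 80 mm tall (the top 20 mm is the yellow screw lid, same diameter), about 0.22 kg; origin at the centre of its underside, z up
- jar_red: closed white sample jar, upright round cylinder 60 mm in diameter and 80 mm tall (the top 20 mm is the red screw lid, same diameter), about 0.22 kg; origin at the centre of its underside, z up
- petri_a: flat glass dish, 90 mm in diameter, 16 mm high, bystander; origin under its centre
- petri_b: flat glass dish, 90 mm in diameter, 16 mm high, bystander; origin under its centre
- amber_bottle: small amber jar with a black cap, 56 mm in diameter, 85 mm tall, bystander; origin under its centre
- tweezers: steel tweezers lying flat, 160 mm long, 10 mm high along its x axis, bystander; origin under its middle
- tip_box: blue box with a clear lid, 85 x 122 x 63 mm, bystander; origin under its centre
Not all that is in view belongs to the job. What is shaped like the jar_blue but green is not meant. Leave any purple look-alike of the jar_red alone.

How it is judged:
By the outcome, as a careful person would: the job done as asked, in the order asked, and still so for the second after the job is handed in, with the robot touching nothing.
It also fails if it takes over 72 s, if anything falls off the work surface, if the arm or the gripper's body presses on something with over 40 N, if the wrist force passes 120 N, or if a joint passes its speed limit or range.

## Working session

There is one attempt and no reset: what is moved stays moved. The work goes in short steps, Python scripts to look and compute and a shell command to move; the robot and the scene stay as the last step left them, time stands still between calls to the robot, and variables do not carry over. Pictures are saved under pics/ and viewed, about 8 in all and at most 12, crops included, and the job is handed in when it is done.

```bash
mkdir -p pics; python3 - <<'E'
from bench import get_state, eyes
import cv2,numpy as np
np.set_printoptions(precision=4,suppress=True)
s=get_state();print(s)
for n in("scene","top"):
    p,d=eyes.get_image(n);cv2.imwrite(f"pics/{n}0.png",p[:,:,::-1]);np.savez(f"pics/{n}0.npz",p=p,d=d)
    print(eyes.camera_params(n))
print(eyes.camera_params("wrist"))
E
```

```text
{'time': 0.0, 'joint_positions': array([-1.1469,  0.3218, -0.0701,  1.4517,  0.0227,  1.3708, -0.0569]), 'qd': array([ 0.0016, -0.0007,  0.0013,  0.0009,  0.0021,  0.0009,  0.0007]), 'joint_torque': array([  0.0005, -49.1299,  -0.4038, -31.252 ,  -0.0639,   0.0439,
         0.0002]), 'position': array([0.2588, 0.5956, 0.2215]), 'tool_rot': array([-0.6391, -3.0757,  0.003 ]), 'ft_force': array([-0.3076,  0.6869, -0.3478]), 'torque': array([-0.0301,  0.0155, -0.0237]), 'grip_width': 0.9989739114356339}
{'camera_matrix': array([[585.7826,   0.    , 317.4273],
       [  0.    , 585.7826, 242.8656],
       [  0.    ,   0.    ,   1.    ]]), 'pose': array([[-0.1294,  0.8121, -0.569 ,  1.243 ],
       [ 0.9916,  0.1068, -0.0732, -0.0334],
       [ 0.0013, -0.5737, -0.8191,  1.0423],
       [ 0.    ,  0.    ,  0.    ,  1.    ]])}
{'camera_matrix': array([[532.8446,   0.    , 317.8917],
       [  0.    , 532.8446, 233.6122],
       [  0.    ,   0.    ,   1.    ]]), 'pose': array([[ 0.0221, -0.9959,  0.0882,  0.4595],
       [-0.9996, -0.0205,  0.0184, -0.1127],
       [-0.0165, -0.0885, -0.9959,  1.3378],
       [ 0.    ,  0.    ,  0.    ,  1.    ]])}
{'camera_matrix': array([[409.7661,   0.    , 319.2523],
       [  0.    , 409.7661, 247.9133],
       [  0.    ,   0.    ,   1.    ]]), 'mount': array([[-0.0002, -0.9647, -0.2634,  0.0725],
       [ 1.    ,  0.0002, -0.0015,  0.    ],
       [ 0.0016, -0.2634,  0.9647, -0.1621],
       [ 0.    ,  0.    ,  0.    ,  1.    ]])}
```

View pics/top0.png

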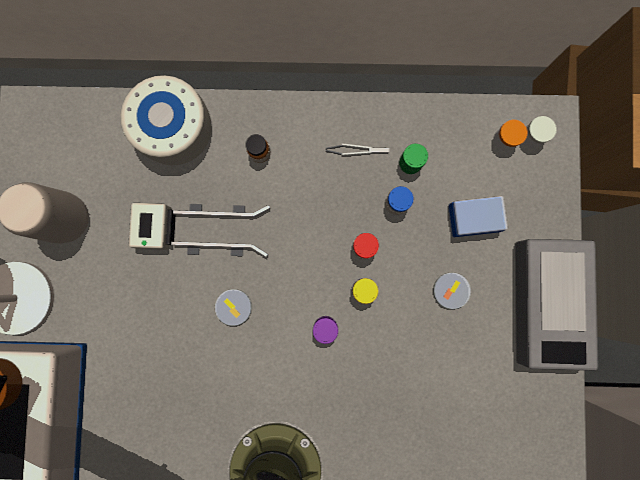

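View pics/scene0.png

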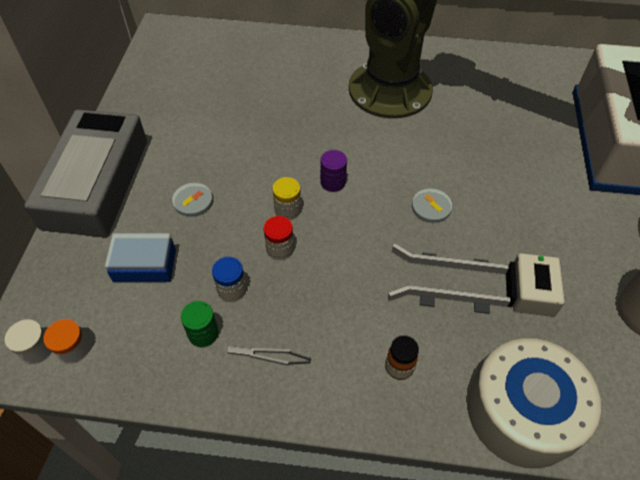

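The top view shows blue at (401,198), yellow at (365,291) and red at (366,245). The lane runs from its mouth near (267,232) left to the reader box at (150,226). The look-alikes are green at (414,157), purple at (325,330) and orange at (513,132). The lid colours blue, yellow and red fit the jars meant, so I'll confirm those in a crop.

```bash
cat > h.py <<'E'
import cv2,numpy as np
from bench import eyes
np.set_printoptions(precision=4,suppress=True)
HUE={'blue':(105,125),'yellow':(22,32),'red':(0,5),'green':(50,75),'purple':(132,158)}
def ray(n,uv):
    c=eyes.camera_params(n);T=c['pose'];K=c['camera_matrix']
    d=T[:3,:3]@np.linalg.solve(K,[uv[0],uv[1],1]);return T[:3,3],d
def plane(n,uv,z):
    o,d=ray(n,uv);return o+d*(z-o[2])/d[2]
def tri(u1,u2):
    o1,d1=ray('top',u1);o2,d2=ray('scene',u2)
    t=np.linalg.lstsq(np.c_[d1,-d2],o2-o1,rcond=None)[0]
    a,b=o1+t[0]*d1,o2+t[1]*d2;return (a+b)/2,np.linalg.norm(a-b)
def blobs(p,col,amin=150):
    h=cv2.cvtColor(p,cv2.COLOR_RGB2HSV);lo,hi=HUE[col]
    m=cv2.inRange(h,(lo,130,60),(hi,255,255))
    if col=='red': m|=cv2.inRange(h,(176,130,60),(180,255,255))
    m=cv2.morphologyEx(m,cv2.MORPH_OPEN,np.ones((3,3)))
    cs,_=cv2.findContours(m,0,2)
    return [(cv2.contourArea(c),)+cv2.fitEllipse(c) for c in cs if cv2.contourArea(c)>amin]
def toppts(p,col):
    # lid-top circle from top view: fit ellipse
    return blobs(p,col)
E
python3 - <<'E'
from h import *
t=np.load('pics/top0.npz');s=np.load('pics/scene0.npz')
for c in HUE:
    for n,I in(('top',t),('scene',s)):
        for a,ctr,ax,an in blobs(I['p'],c):
            u,v=map(int,ctr);print(c,n,int(a),np.array(ctr),np.array(ax),'pt z=.08',plane(n,ctr,.08),'depth-z',(lambda o,d,z:(o+d*z)[2])(*ray(n,ctr),I['d'][v,u]))
# yellow/other: lane rails: bright pixels in lane region
p=t['p'];h=cv2.cvtColor(p,cv2.COLOR_RGB2HSV)
m=cv2.inRange(h,(0,0,170),(180,70,255));m[:195]=0;m[265:]=0;m[:,:125]=0;m[:,280:]=0
cs,_=cv2.findContours(m,0,2)
for c in cs:
    if cv2.contourArea(c)>20: print(cv2.contourArea(c),cv2.boundingRect(c),cv2.fitLine(c,2,0,.01,.01).ravel())
cv2.imwrite('pics/crop1.png',np.hstack([cv2.resize(p[195:270,120:280],None,fx=2.5,fy=2.5,interpolation=2)[:,:,::-1].copy(),cv2.resize(p[145:305,340:430],(211,375) if 0 else (106,187))[:,:,::-1]]))
a=cv2.resize(p[190:270,120:280],(640,320),interpolation=2);b=cv2.resize(p[140:340,310:430],(144*1,240),interpolation=2)
c=cv2.resize(s['p'][140:350,170:350],(480,560),interpolation=2)
o=np.zeros((600,800,3),np.uint8)
o[:200,:400]=cv2.resize(p[190:270,120:280],(400,200),interpolation=2)
o[200:600,:400]=cv2.resize(p[140:340,280:480],(400,400),interpolation=2)
o[:467,400:]=cv2.resize(s['p'][140:350,170:350],(400,467),interpolation=2)
cv2.imwrite('pics/crop1.png',o[:,:,::-1])
E
```

```text
blue top 449 [400.3507 198.3873] [24.0554 24.2535] pt z=.08 [ 0.6589 -0.2837  0.08  ] depth-z 0.07886377275615541
blue top 1698 [160.6179 114.6662] [45.9256 47.2872] pt z=.08 [0.8531 0.2991 0.08  ] depth-z 0.11460962512193196
blue scene 3449 [540.9173 390.9385] [59.1206 74.4663] pt z=.08 [0.8304 0.2983 0.08  ] depth-z 0.11098860534307486
blue scene 586 [226.6793 269.5995] [25.2608 30.102 ] pt z=.08 [ 0.6603 -0.286   0.08  ] depth-z 0.08009111885328368
yellow top 480 [365.1607 290.6216] [24.712  25.0724] pt z=.08 [ 0.439  -0.2033  0.08  ] depth-z 0.07851595348742757
yellow scene 483 [285.9012 188.243 ] [23.2093 27.0368] pt z=.08 [ 0.4414 -0.2049  0.08  ] depth-z 0.08459047656474428
red top 472 [365.5948 245.2806] [24.4268 24.9286] pt z=.08 [ 0.5455 -0.2028  0.08  ] depth-z 0.08524166861264049
red scene 594 [277.334  228.5129] [26.3801 29.0941] pt z=.08 [ 0.5497 -0.2051  0.08  ] depth-z 0.07758804150524257
green top 431 [415.0437 155.515 ] [23.4145 23.5723] pt z=.08 [ 0.7633 -0.3179  0.08  ] depth-z 0.07847822202876342
green scene 670 [196.3011 315.0709] [27.0737 31.5612] pt z=.08 [ 0.
[... 169 characters left out ...]
le scene 362 [333.4228 159.6842] [18.8282 25.0797] pt z=.08 [ 0.3456 -0.1133  0.08  ] depth-z 0.08084595060515898
179.0 (172, 242, 95, 14) [  0.9948   0.1021 239.7647 247.7941]
171.0 (173, 206, 97, 10) [  0.9991  -0.0422 245.2381 210.6667]
1372.5 (129, 203, 36, 45) [  0.0542  -0.9985 146.5161 225.5806]Traceback (most recent call last):
  File "<stdin>", line 13, in <module>
    return _nx.concatenate(arrs, 1, dtype=dtype, casting=casting)
           ~~~~~~~~~~~~~~~^^^^^^^^^^^^^^^^^^^^^^^^^^^^^^^^^^^^^^^
ValueError: all the input array dimensions except for the concatenation axis must match exactly, but along dimension 0, the array at index 0 has size 188 and the array at index 1 has size 187
```

```bash
python3 - <<'E'
from h import *
t=np.load('pics/top0.npz');s=np.load('pics/scene0.npz');p=t['p']
for c in('blue','yellow','red'):
    g=lambda I:min((b for b in blobs(I['p'],c)),key=lambda b:b[0] if c!='yellow' else -b[0])[1]
    print(c,'tri',*tri(g(t),g(s)))
for n,I,(r0,r1,c0,c1) in(('top',t,(195,265,176,245)),('scene',s,(250,310,425,505))):
    h=cv2.cvtColor(I['p'],cv2.COLOR_RGB2GRAY).astype(float)
    up,dn=[],[]
    for u in range(c0,c1):
        col=h[r0:r1,u]; mid=(r1-r0)//2+(0 if n=='top' else 0)
        for L,a,b in((up,0,mid),(dn,mid,r1-r0)):
            k=np.arange(a,b);w=np.clip(col[a:b]-0.75*col[a:b].max(),0,None)
            L.append(plane(n,(u,r0+(k*w).sum()/w.sum()),.025))
    for nm,L in(('up',up),('dn',dn)):
        L=np.array(L);q=np.polyfit(L[:,1],L[:,0],1)
        r=L[:,0]-np.polyval(q,L[:,1]);k=abs(r)<.005;q=np.polyfit(L[k,1],L[k,0],1)
        print(n,nm,'x=a*y+b',q,'res',r[k].std(),k.sum(),'yaw-tilt deg',np.degrees(np.arctan(q[0])),'y range',L[0,1],L[-1,1],'x at y=0.1',np.polyval(q,.1))
g=cv2.cvtColor(p,cv2.COLOR_RGB2GRAY);print(g[226,155:185],g[215:240:6,160:182])
o=np.zeros((600,800,3),np.uint8)
o[:200,:400]=cv2.resize(p[190:270,120:280],(400,200),interpolation=2)
o[200:600,:400]=cv2.resize(p[140:340,280:480],(400,400),interpolation=2)
o[:467,400:]=cv2.resize(s['p'][140:350,170:350],(400,467),interpolation=2)
o[470:600,400:660]=cv2.resize(s['p'][235:325,385:565],(260,130),interpolation=2)
cv2.imwrite('pics/crop1.png',o[:,:,::-1])
E
```

```text
blue tri [ 0.6594 -0.2851  0.0786] 0.0024155301419172453
yellow tri [ 0.439  -0.2044  0.0772] 0.0019654174901449152
red tri [ 0.546  -0.2045  0.0751] 0.00284703163994944
top up x=a*y+b [0.0142 0.6197] res 0.00035921385138969403 69 yaw-tilt deg 0.8131117579873078 y range 0.26660363704542334 0.09640379294111617 x at y=0.1 0.6210991101558238
top dn x=a*y+b [0.0139 0.5417] res 0.00032024463929720596 69 yaw-tilt deg 0.7942800853689932 y range 0.2629919026314268 0.0937495359051724 x at y=0.1 0.5431274295245262
scene up x=a*y+b [0.0125 0.5402] res 0.00040970468621094825 80 yaw-tilt deg 0.7187451331949605 y range 0.10279819438053286 0.26511413408160384 x at y=0.1 0.5414073046261049
scene dn x=a*y+b [0.0137 0.6178] res 0.0003850134152773023 80 yaw-tilt deg 0.7869670273111111 y range 0.10471934257706209 0.26116430951777386 x at y=0.1 0.6192085172146383
[213 212 213 212 214 215 212 201 160  98  58  49  37  41  56  39   0   2
   2   1 121 138 132 132 132 136 131 127 125 126] [[212 212 211 189 145  79  60  45  35  44  46  29   0   0   0  16  50  58
   56  55  55  57]
 [212 215 207 177 116  66  48  36  40  47  37  11   1   2   0  84 134 142
  135 131 131 131]
 [213 214 197 154  91  56  46  39  42  56  38   0   3   7   0 118 136 131
  130 136 135 135]
 [214 209 188 135  76  62  56  42  46  51  23   0  14   0  47 117 134 129
  131 132 133 134]
 [217 203 172 108  58  43  38  41  50  28  13   0   0   0 110 132 128 130
  125 123 129 131]]
```

View pics/crop1.png

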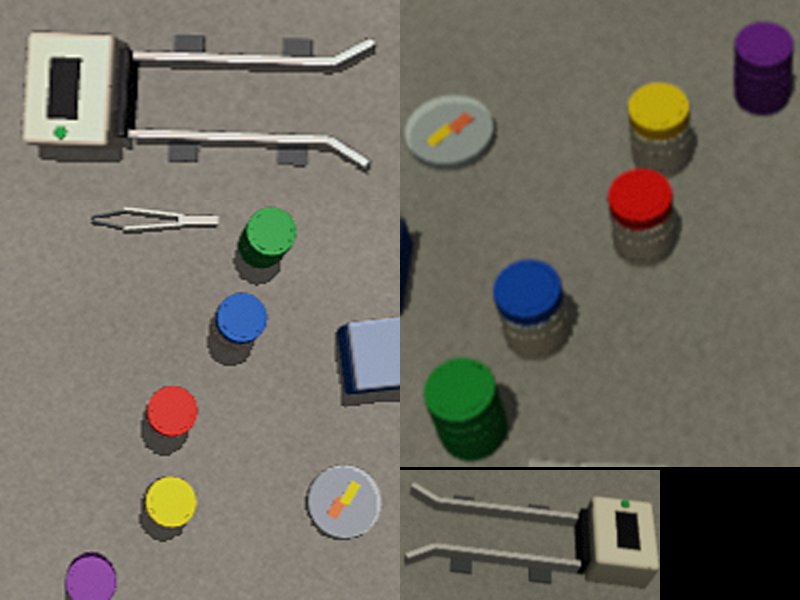

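The crop confirms the lids: blue at (240,318), red at (172,411) and yellow at (170,502) have white bodies. The green and purple look-alikes have fully coloured bodies. Next I'll check obstacle heights near the start pose and the stop and mouth positions.

```bash
python3 - <<'E'
from h import *
t=np.load('pics/top0.npz');D=t['d']
for u,v in((20,205),(5,290),(30,310),(60,380),(10,400),(30,450),(75,420),(160,115),(300,420)):
    z=D[v,u];o,d=ray('top',(u,v));print((u,v),z,o+d*z)
print('stop foot',plane('top',(174.8,226),0),'flare tips',plane('top',(269,208),.025),plane('top',(266.5,256),.025))
for n in('petri_a','x'):pass
print('petri',plane('top',(233,308),.016),plane('top',(452,291),.016),'amber',plane('top',(256,143),.085))
E
```

```text
(20, 205) 1.1528327 [0.6085 0.554  0.2058]
(5, 290) 1.323373 [0.4195 0.6855 0.0203]
(30, 310) 1.3209653 [0.3716 0.6211 0.0172]
(60, 380) 1.1968582 [0.2248 0.4816 0.1263]
(10, 400) 1.1307878 [0.1931 0.554  0.1912]
(30, 450) 1.1539694 [0.0808 0.5221 0.1574]
(75, 420) 1.278013 [0.1141 0.4839 0.035 ]
(160, 115) 1.2605435 [0.8418 0.2896 0.1134]
(300, 420) 1.3060939 [ 0.1187 -0.0542 -0.0027]
stop foot [0.5898 0.2752 0.    ] flare tips [0.6372 0.0346 0.025 ] [0.5176 0.0372 0.025 ]
petri [0.388 0.117 0.016] [ 0.4418 -0.4209  0.016 ] amber [0.7857 0.0639 0.085 ]
```

```bash
python3 -m jog '[[[1,0,0,-1,0],[1,-0.5,-0.25,-0.5,0],[1,-0.9,-0.45,0,0],[1,-0.9,-0.45,0,0],[1,-0.9,-0.45,0,0],[1,-0.9,-0.45,0,0],[1,-0.9,-0.45,0,0],[1,-0.9,-0.45,0,0],[1,-0.9,-0.45,0,0],[1,-0.9,-0.45,0,0]]]' 8
python3 -m jog '[[[1,0,0,0,1],[1,0,0,0,1],[1,0,0,0,1],[1,0,0,0,1],[1,0,0,0,1],[1,0,0,0,1],[1,0,0,0,1],[1,0,0,0,1],[1,0,0,0,1],[1,0,0,0,1]]]'
python3 -m jog '[[[1,0,0,0,1],[1,0,0,0,1],[1,0,0,0,1],[1,0,0,0,0.46],[1,0,0,0,0]]]'
cat > st.py <<'E'
from h import *
from bench import get_state
from scipy.spatial.transform import Rotation as R
import sys
def st():
    s=get_state();M=R.from_rotvec(s['tool_rot']).as_matrix()
    return s,M
if __name__=='__main__':
    s,M=st();print('t',s['time'],'pos',s['position'],'x-ang',np.degrees(np.arctan2(M[1,0],M[0,0])),'y-ang',np.degrees(np.arctan2(M[1,1],M[0,1])),'zax',M[:,2],'F',s['ft_force'],'w',s['grip_width'])
    if len(sys.argv)>1:
        tgt=np.array(list(map(float,sys.argv[1:4])));print('units needed',M.T@(tgt-s['position'])/.04)
E
python3 st.py 0.6593 -0.2845 0.15
```

```text
time: 1.35
position: [0.4815, 0.3291, 0.2825]
tool_rot: [0.642, 3.075, -0.001]
ft_force: [0.4, 0.0, -0.6]
grip_width: 1.004
time: 2.6
position: [0.4807, 0.3301, 0.2824]
tool_rot: [1.885, 2.513, -0.001]
ft_force: [0.0, -0.8, 0.5]
grip_width: 0.998
time: 3.22
position: [0.4806, 0.3305, 0.2825]
tool_rot: [2.238, 2.205, -0.001]
ft_force: [-0.3, -0.0, 0.3]
grip_width: 1.0
t 3.225 pos [0.4806 0.3305 0.2825] x-ang 89.1436019990225 y-ang -0.8563986216800917 zax [-0.     -0.0004 -1.    ] F [-0.3163 -0.0491  0.3267] w 0.9995930480019892
units needed [-15.3046   4.6961   3.3186]
```

```bash
python3 -m jog '[[[1,-0.9,0.3,0.1,0],[1,-1,0.3,0.2,0],[1,-1,0.3,0.2,0],[1,-1,0.3,0.2,0],[1,-1,0.3,0.2,0],[1,-1,0.3,0.2,0],[1,-1,0.3,0.2,0],[1,-1,0.3,0.2,0],[1,-1,0.3,0.2,0],[1,-1,0.3,0.2,0]]]'
python3 -m jog '[[[1,-1,0.3,0.2,0],[1,-1,0.3,0.2,0],[1,-1,0.3,0.2,0],[1,-1,0.3,0.2,0],[1,-1,0.3,0.2,0],[1,-0.4,0.2,0.2,0],[1,0,0,0,0],[1,0,0,0,0]]]'
python3 st.py 0.6593 -0.2845 0.036
python3 - <<'E'
from h import *
p,d=eyes.get_image('wrist');cv2.imwrite('pics/w1.png',p[:,:,::-1])
from st import st
s,M=st();c=eyes.camera_params('wrist');T=np.eye(4);T[:3,:3]=M;T[:3,3]=s['position'];T=T@c['mount']
for b in blobs(p,'blue',1000):
    dd=T[:3,:3]@np.linalg.solve(c['camera_matrix'],[*b[1],1]);print(b,T[:3,3]+dd*(.08-T[2,3])/dd[2])
E
```

```text
time: 4.47
position: [0.5946, -0.0676, 0.2064]
tool_rot: [2.236, 2.207, 0.0]
ft_force: [1.1, 0.1, -0.2]
grip_width: 1.0
time: 5.48
position: [0.6602, -0.2802, 0.1587]
tool_rot: [-2.233, -2.208, -0.002]
ft_force: [0.4, 0.3, -0.0]
grip_width: 1.001
t 5.475 pos [ 0.6602 -0.2802  0.1587] x-ang 89.34141602967978 y-ang -0.6586044947641695 zax [ 0.0002  0.0017 -1.    ] F [ 0.3763  0.2965 -0.0207] w 1.0012759604650099
units needed [-0.1118 -0.0218  3.0675]
(2530.5, (271.1900329589844, 400.91082763671875), (33.9296760559082, 110.0738754272461), 80.40503692626953) [ 0.626  -0.3813  0.08  ]
(6901.5, (318.4573974609375, 262.9093322753906), (93.03258514404297, 94.59979248046875), 3.2000198364257812) [ 0.6593 -0.2835  0.08  ]
```

View pics/w1.png

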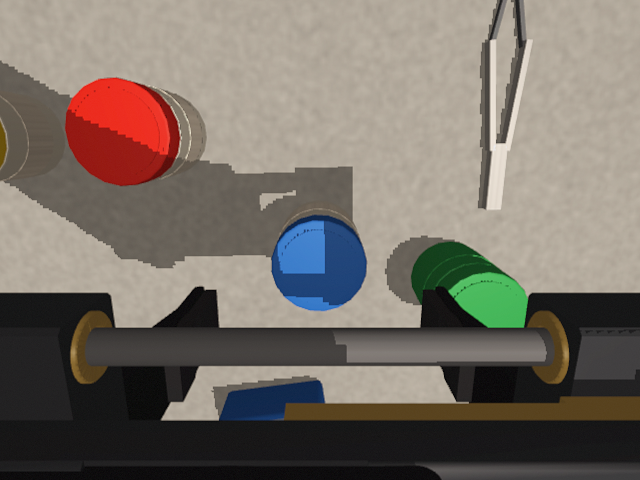

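The wrist view shows blue at (318,263), centred between the jaws. Red is at (120,130) and green at (470,290), both clear. The point from this view agrees to 1 mm, so I'll descend and grip lightly.

```bash
python3 -m jog '[[[1,-0.08,-0.02,0.7,0],[1,0,0,0.7,0],[1,0,0,0.7,0],[1,0,0,0.6,0],[1,0,0,0.37,0],[1,0,0,0,0]]]'
python3 -m jog '[[[0.6,0,0,0,0],[0.6,0,0,0,0],[0.6,0,0,0,0],[0.6,0,0,0,0],[0.6,0,0,0,0]]]' 8
python3 st.py 0.66 -0.12 0.036
```

```text
time: 6.28
position: [0.6587, -0.284, 0.0351]
tool_rot: [-2.234, -2.207, 0.0]
ft_force: [0.0, -0.1, -0.3]
grip_width: 1.0
time: 6.9
position: [0.6594, -0.2856, 0.0364]
tool_rot: [2.236, 2.206, 0.001]
ft_force: [0.2, 0.3, 2.1]
grip_width: 0.689
t 6.9 pos [ 0.6594 -0.2856  0.0364] x-ang 89.22255268013082 y-ang -0.7774346066739394 zax [ 0.001  -0.0002 -1.    ] F [0.1877 0.2581 2.1294] w 0.6892815247921862
units needed [ 4.1401 -0.0414  0.0084]
```

```bash
python3 -m jog '[[[0.55,0.3,0,0,0],[0.55,0.5,0,0,0],[0.55,0.5,0,0,0],[0.55,0.5,0,0,0],[0.55,0.5,0,0,0],[0.55,0.5,0,0,0],[0.55,0.5,0,0,0],[0.55,0.5,0,0,0],[0.55,0.2,0,0,0],[0.55,0,0,0,0]]]'
python3 -m jog '[[[0.55,0.3,-0.25,0,0],[0.55,0.5,-0.42,0,0],[0.55,0.5,-0.42,0,0],[0.55,0.5,-0.42,0,0],[0.55,0.5,-0.42,0,0],[0.55,0.2,-0.16,0,0],[0.55,0,0,0,0],[0.55,0,0,0,0]]]'
python3 st.py 0.5795 -0.02 0.036
python3 - <<'E'
from h import *
p,d=eyes.get_image('scene');cv2.imwrite('pics/s2.png',p[:,:,::-1])
for b in blobs(p,'blue',100): print(b,plane('scene',b[1],.08))
E
```

```text
time: 8.15
position: [0.6611, -0.1242, 0.0355]
tool_rot: [-2.234, -2.207, -0.0]
ft_force: [1.6, -1.1, -0.7]
grip_width: 0.684
time: 9.15
position: [0.5793, -0.0254, 0.036]
tool_rot: [2.237, 2.204, 0.0]
ft_force: [-0.7, 0.4, 0.1]
grip_width: 0.685
t 9.15 pos [ 0.5793 -0.0254  0.036 ] x-ang 89.14716695206846 y-ang -0.8528231198273789 zax [ 0.0004 -0.0004 -1.    ] F [-0.6907  0.3884  0.0646] w 0.6852981284078697
units needed [ 0.1351  0.0038 -0.0004]Traceback (most recent call last):
  File "<stdin>", line 3, in <module>
  File "h.py", line 20, in blobs
    return [(cv2.contourArea(c),)+cv2.fitEllipse(c) for c in cs if cv2.contourArea(c)>amin]
                                  ~~~~~~~~~~~~~~^^^
cv2.error: OpenCV(4.12.0) /io/opencv/modules/imgproc/src/shapedescr.cpp:361: error: (-201:Incorrect size of input array) There should be at least 5 points to fit the ellipse in function 'fitEllipseNoDirect'
```

View pics/s2.png

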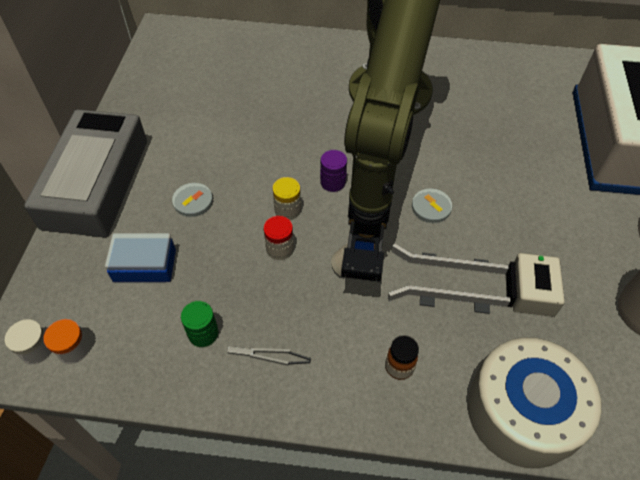

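The arm holds blue at (362,262), just before the mouth. The other items haven't moved. Sliding it in.

```bash
python3 -m jog '[[[0.55,0.3,0,0,0],[0.55,0.4,0,0,0],[0.55,0.4,0,0,0],[0.55,0.4,0,0,0],[0.55,0.4,0,0,0],[0.55,0.4,0,0,0],[0.55,0.4,0,0,0],[0.55,0.4,0,0,0],[0.55,0.4,0,0,0],[0.55,0.4,0,0,0]]]'
python3 -m jog '[[[0.55,0.4,0,0,0],[0.55,0.4,0,0,0],[0.55,0.4,0,0,0],[0.55,0.4,0,0,0],[0.55,0.4,0,0,0],[0.55,0.4,0,0,0],[0.55,0.1,0,0,0],[0.55,0,0,0,0]]]'
python3 st.py 0.583 0.245 0.036
```

```text
time: 10.45
position: [0.5811, 0.1327, 0.0358]
tool_rot: [2.236, 2.206, 0.0]
ft_force: [0.1, -0.6, -1.6]
grip_width: 0.689
time: 11.45
position: [0.5823, 0.2319, 0.0359]
tool_rot: [-2.236, -2.207, 0.0]
ft_force: [-1.1, 0.4, -0.0]
grip_width: 0.688
t 11.45 pos [0.5823 0.2319 0.0359] x-ang 89.23897976863827 y-ang -0.7610198258397224 zax [-0.0002  0.     -1.    ] F [-1.1396  0.4002 -0.0004] w 0.6876699841477164
units needed [ 0.3281  0.0132 -0.0033]
```

```bash
for i in 1; do python3 -m jog '[[[0.55,0.1,0,0,0],[0.55,0.1,0,0,0],[0.55,0.05,0,0,0],[0.55,0.05,0,0,0]]]'; python3 -m jog '[[[0.55,0.05,0,0,0],[0.55,0,0,0,0]]]'; python3 -m jog '[[[0.55,0.05,0,0,0],[0.55,0,0,0,0]]]';python3 -m jog '[[[0.55,0.05,0,0,0],[0.55,0,0,0,0]]]'; done; python3 st.py
```

```text
time: 11.95
position: [0.5826, 0.2436, 0.0358]
tool_rot: [2.237, 2.206, -0.0]
ft_force: [0.6, -0.1, -0.9]
grip_width: 0.69
time: 12.2
position: [0.5826, 0.2459, 0.0358]
tool_rot: [-2.236, -2.207, -0.0]
ft_force: [0.8, 0.4, -1.1]
grip_width: 0.689
time: 12.45
position: [0.5826, 0.2479, 0.0358]
tool_rot: [-2.236, -2.206, -0.0]
ft_force: [-0.6, -1.0, -0.6]
grip_width: 0.687
time: 12.7
position: [0.5826, 0.2499, 0.0358]
tool_rot: [-2.236, -2.207, -0.0]
ft_force: [-0.2, -0.2, -0.8]
grip_width: 0.683
t 12.7 pos [0.5826 0.2499 0.0358] x-ang 89.23879559728263 y-ang -0.7612061470797373 zax [ 0.0001  0.0002 -1.    ] F [-0.2444 -0.194  -0.7904] w 0.6831167360307644
```

```bash
python3 -m jog '[[[0.55,0.05,0,0,0],[0.55,0,0,0,0]]]'; python3 -m jog '[[[0.55,0.05,0,0,0],[0.55,0,0,0,0]]]'
python3 - <<'E'
from h import *
for n in('top','scene'):
    p,d=eyes.get_image(n);q=p[180:270,110:300] if n=='top' else p[220:330,385:605]
    cv2.imwrite(f'pics/{n}3.png',cv2.resize(q,None,fx=3,fy=3)[:,:,::-1])
a=cv2.imread('pics/top3.png');b=cv2.imread('pics/scene3.png');w=max(a.shape[1],b.shape[1])
o=np.zeros((600,w,3),np.uint8);o[:270,:a.shape[1]]=a;o[270:600,:b.shape[1]]=b[:330];cv2.imwrite('pics/c3.png',o)
E
python3 st.py
```

```text
time: 12.95
position: [0.5826, 0.2519, 0.0358]
tool_rot: [-2.236, -2.207, -0.0]
ft_force: [0.4, -1.2, -1.8]
grip_width: 0.69
time: 13.2
position: [0.5827, 0.2539, 0.0358]
tool_rot: [-2.236, -2.207, -0.0]
ft_force: [-0.7, -0.9, -1.7]
grip_width: 0.686
t 13.3 pos [0.5827 0.2537 0.0358] x-ang 89.22766491786312 y-ang -0.772335529243245 zax [ 0.0001  0.0001 -1.    ] F [ 0.0106  0.1541 -1.1659] w 0.6879580528083005
```

View pics/c3.png

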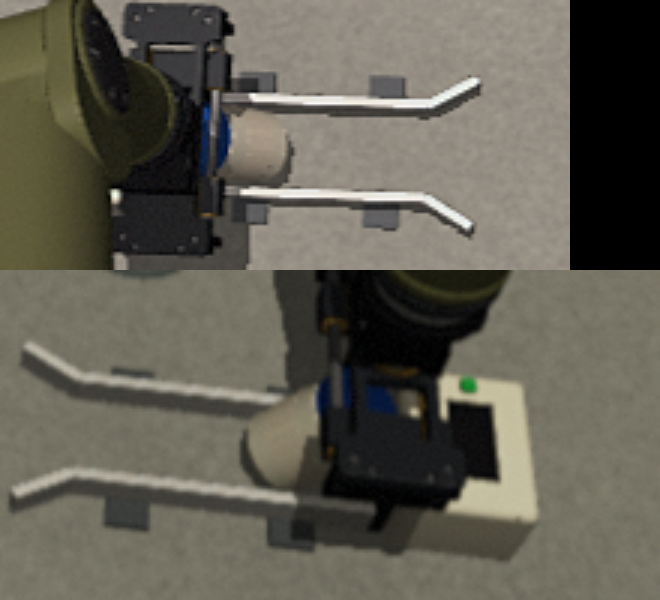

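Blue came in tilted, foot lagging: the light, high grip let it pitch. I'll back up to right it, then push from behind with the fingers low.

```bash
cat > shot.py <<'E'
from h import *
import sys
n=sys.argv[1]
def crop(c,q,f): return cv2.resize(q,None,fx=f,fy=f,interpolation=2)
a,_=eyes.get_image('top');b,_=eyes.get_image('scene')
a=crop(0,a[160:320,100:420],2);b=crop(0,b[150:330,270:590],1.55)
o=np.zeros((600,640,3),np.uint8);o[:320]=a[:320,:640];o[320:320+b.shape[0],:b.shape[1]]=b[:280]
cv2.imwrite(f'pics/{n}.png',o[:,:,::-1])
E
python3 -m jog '[[[0.55,-0.1,0,0,0],[0.55,-0.15,0,0,0],[0.55,-0.15,0,0,0],[0.55,-0.15,0,0,0],[0.55,0,0,0,0]]]'; python3 shot.py c4; python3 st.py
```

```text
time: 13.92
position: [0.5829, 0.2304, 0.0361]
tool_rot: [2.237, 2.204, 0.0]
ft_force: [0.0, -1.7, 4.1]
grip_width: 0.685
t 14.025 pos [0.5829 0.2306 0.0361] x-ang 89.18165354555504 y-ang -0.8183051863567773 zax [ 0.0007 -0.001  -1.    ] F [-0.569  -1.8012  5.0227] w 0.6863933855449336
```

View pics/c4.png

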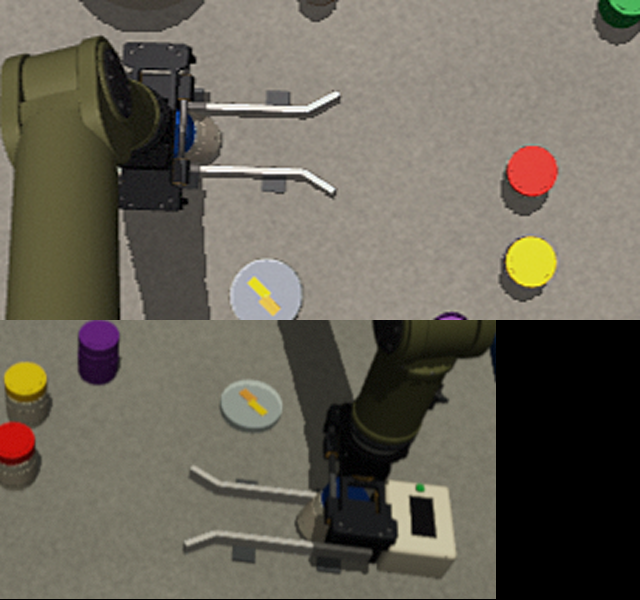

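```bash
python3 -m jog '[[[0.8,0,0,0,0],[1,0,0,0,0],[1,0,0,0,0],[1,0,0,0,0],[1,0,0,-0.6,0],[1,0,0,-0.8,0],[1,0,0,-0.8,0],[1,0,0,-0.2,0],[1,-0.5,0,0,0],[1,-0.8,0,0,0]]]'
python3 -m jog '[[[0.5,-0.8,0,0,0],[0.3,-0.4,0,0,0],[0.3,0,0,0,0],[0.3,0,0,0,0]]]'
cat > w.py <<'E'
from h import *
from st import st
import sys
def wrist(col,name=None,z=.08):
    s,M=st();p,d=eyes.get_image('wrist')
    c=eyes.camera_params('wrist');T=np.eye(4);T[:3,:3]=M;T[:3,3]=s['position'];T=T@c['mount']
    if name:cv2.imwrite(f'pics/{name}.png',p[:,:,::-1])
    for b in blobs(p,col,1000):
        f=lambda uv:(lambda dd:T[:3,3]+dd*(z-T[2,3])/dd[2])(T[:3,:3]@np.linalg.solve(c['camera_matrix'],[*uv,1]))
        print(col,'px',np.array(b[1]),'axes',np.array(b[2]),'world',f(b[1]),'depth',d[int(b[1][1]),int(b[1][0])])
wrist(sys.argv[1],sys.argv[2] if len(sys.argv)>2 else None)
E
python3 w.py blue w5; python3 st.py
```

```text
time: 15.28
position: [0.5805, 0.1786, 0.13]
tool_rot: [-2.234, -2.208, 0.004]
ft_force: [0.4, -0.1, 0.6]
grip_width: 0.998
time: 15.78
position: [0.5807, 0.1331, 0.1314]
tool_rot: [-2.234, -2.207, -0.0]
ft_force: [-0.0, 0.2, 0.4]
grip_width: 0.631
blue px [320.4334 131.1932] axes [116.2087 120.5929] world [0.5816 0.2074 0.08  ] depth 0.20505384
t 15.825 pos [0.5808 0.1334 0.1315] x-ang 89.34568207057227 y-ang -0.6543041490755725 zax [-0.0004  0.0006 -1.    ] F [ 0.2647  0.4159 -0.3982] w 0.5854786788489501
```

View pics/w5.png

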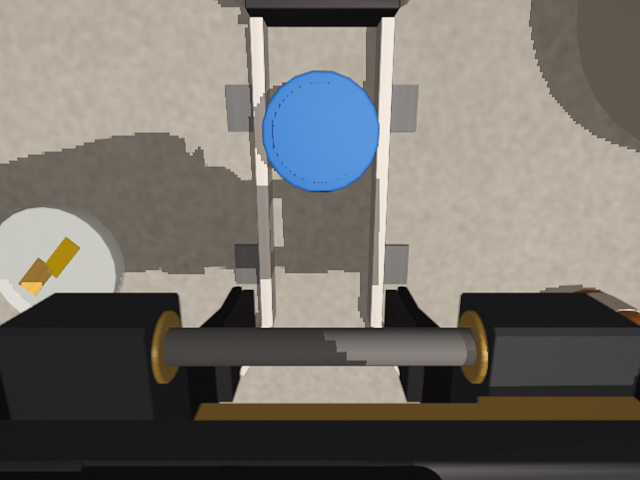

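Blue is upright at pixel (320,131), in the lane at y=0.207, about 38 mm short of home. I'll push it with narrowed fingers, low down.

```bash
python3 -m jog '[[[0.2,0,0,0,0],[0.2,0,0,0,0],[0.2,0,0.02,0.5,0],[0.2,0,0,0.7,0],[0.2,0,0,0.7,0],[0.2,0,0,0.6,0],[0.2,0,0,0.29,0],[0.2,0,0,0,0]]]'
python3 st.py
python3 -m jog '[[[0.2,0.2,0,0,0],[0.2,0.2,0,0,0],[0.2,0.2,0,0,0],[0.2,0.2,0,0,0],[0.2,0.2,0,0,0],[0.2,0.2,0,0,0],[0.2,0.2,0,0,0],[0.2,0,0,0,0]]]'
python3 st.py
```

```text
time: 16.82
position: [0.581, 0.1313, 0.0189]
tool_rot: [-2.236, -2.206, 0.003]
ft_force: [1.6, 0.2, 0.2]
grip_width: 0.199
t 16.825 pos [0.581  0.1313 0.0189] x-ang 89.2192253232784 y-ang -0.78088746340379 zax [-0.002 -0.001 -1.   ] F [1.6356 0.2036 0.2464] w 0.19902037919781485
time: 17.82
position: [0.5826, 0.1889, 0.0201]
tool_rot: [-2.235, -2.207, -0.001]
ft_force: [-0.1, -0.9, -0.4]
grip_width: 0.202
t 17.825 pos [0.5826 0.1889 0.0201] x-ang 89.29010412908156 y-ang -0.7099042249856448 zax [ 0.0002  0.0008 -1.    ] F [-0.09   -0.9049 -0.4016] w 0.20153512254202316
```

```bash
python3 -m jog '[[[0.2,0.15,0,0,0],[0.2,0.1,0,0,0],[0.2,0,0,0,0]]]'; python3 -m jog '[[[0.2,0.05,0,0,0],[0.2,0.05,0,0,0],[0.2,0,0,0,0]]]';python3 -m jog '[[[0.2,0.05,0,0,0],[0.2,0,0,0,0]]]';python3 -m jog '[[[0.2,0.05,0,0,0],[0.2,0,0,0,0]]]'; python3 st.py
```

```text
time: 18.2
position: [0.5826, 0.1984, 0.0201]
tool_rot: [-2.235, -2.207, -0.001]
ft_force: [-0.1, 0.1, -0.7]
grip_width: 0.198
time: 18.58
position: [0.5827, 0.2018, 0.0201]
tool_rot: [-2.236, -2.206, -0.0]
ft_force: [-0.4, -0.2, -0.3]
grip_width: 0.201
time: 18.82
position: [0.5828, 0.2039, 0.0202]
tool_rot: [-2.236, -2.206, -0.0]
ft_force: [0.4, 0.2, 0.3]
grip_width: 0.199
time: 19.08
position: [0.5829, 0.2051, 0.0202]
tool_rot: [2.237, 2.206, -0.001]
ft_force: [0.3, -1.8, 0.3]
grip_width: 0.2
t 19.075 pos [0.5829 0.2051 0.0202] x-ang 89.20238305528846 y-ang -0.7976196761434997 zax [-0.0001 -0.0006 -1.    ] F [ 0.2521 -1.7849  0.3077] w 0.19966859424070105
```

```bash
python3 -m jog '[[[0.2,0.05,0,0,0],[0.2,0,0,0,0]]]'; python3 -m jog '[[[0.2,0.04,0,0,0],[0.2,0,0,0,0]]]';python3 -m jog '[[[0.2,0.04,0,0,0],[0.2,0,0,0,0]]]'; python3 st.py
```

```text
time: 19.32
position: [0.583, 0.2051, 0.0202]
tool_rot: [2.237, 2.204, -0.004]
ft_force: [-0.1, -6.1, 1.5]
grip_width: 0.199
time: 19.58
position: [0.5831, 0.2052, 0.0202]
tool_rot: [2.237, 2.202, -0.006]
ft_force: [-1.6, -8.5, 2.8]
grip_width: 0.197
time: 19.82
position: [0.5832, 0.2052, 0.0202]
tool_rot: [2.237, 2.2, -0.008]
ft_force: [-1.9, -10.4, 4.6]
grip_width: 0.202
t 19.825 pos [0.5832 0.2052 0.0202] x-ang 89.04647419823442 y-ang -0.9538912185844163 zax [-0.0011 -0.0062 -1.    ] F [ -1.862  -10.3797   4.6262] w 0.20172295585392153
```

Blue hit the stop: TCP held at y=0.205 while the force rose to 10 N. Next is yellow, with a low, firmer grip outside the lane and a push from behind inside it.

```bash
python3 -m jog '[[[0.2,-0.4,0,0,0],[0.2,-0.4,0,-0.3,0],[0.5,-0.5,0,-0.8,0],[1,-0.8,0,-0.8,0],[1,-1,-0.4,-0.8,0],[1,-1,-0.5,0,0],[1,-1,-0.6,0,0],[1,-1,-0.6,0,0],[1,-1,-0.6,0,0],[1,0,0,0,0]]]'
python3 st.py 0.44 -0.204 0.13
```

```text
time: 21.08
position: [0.4697, -0.075, 0.1291]
tool_rot: [-2.243, -2.199, -0.004]
ft_force: [1.2, 0.6, -0.2]
grip_width: 0.973
t 21.075 pos [ 0.4697 -0.075   0.1291] x-ang 88.86357371907225 y-ang -1.1366144531630482 zax [ 0.0016  0.002  -1.    ] F [ 1.1998  0.6332 -0.2209] w 0.9730257868497514
units needed [-3.2402 -0.6775 -0.0302]
```

```bash
python3 -m jog '[[[1,-0.7,-0.2,0,0],[1,-0.9,-0.2,0,0],[1,-0.9,-0.2,0,0],[1,-0.7,-0.08,0,0],[1,0,0,0,0],[1,0,0,0,0]]]'
python3 w.py yellow; python3 w.py red; python3 st.py 0.44 -0.204 0.017
```

```text
time: 21.82
position: [0.4428, -0.198, 0.1284]
tool_rot: [-2.235, -2.208, -0.002]
ft_force: [0.1, 1.1, -0.2]
grip_width: 0.998
yellow px [312.8872 282.0402] axes [104.9083 108.9074] world [ 0.4387 -0.2028  0.08  ] depth 0.22411251
red px [502.2916 274.1788] axes [ 97.1973 114.7647] world [ 0.5414 -0.1992  0.08  ] depth 0.22072844
t 21.925 pos [ 0.4427 -0.1977  0.1282] x-ang 89.35938220800074 y-ang -0.6406334343505891 zax [ 0.0004  0.0007 -1.    ] F [-0.6828 -0.1146  0.2722] w 1.001014067352339
units needed [-0.1592 -0.0677  2.7805]
```

```bash
python3 -m jog '[[[1,-0.13,-0.09,0.5,0],[1,0,0,0.7,0],[1,0,0,0.7,0],[1,0,0,0.6,0],[1,0,0,0.28,0],[1,0,0,0,0]]]' 20
python3 -m jog '[[[0.55,0,0,0,0],[0.55,0,0,0,0],[0.55,0,0,0,0],[0.55,0,0,0,0],[0.55,0,0,0,0]]]'
python3 -m jog '[[[0.55,0.2,0.03,0,0],[0.55,0.3,0.05,0,0],[0.55,0.3,0.05,0,0],[0.55,0.3,0.05,0,0],[0.55,0.3,0.1,0,0],[0.55,0.25,0.2,0,0],[0.55,0.25,0.3,0,0],[0.55,0.25,0.3,0,0],[0.55,0.25,0.3,0,0],[0.55,0.25,0.3,0,0]]]'
python3 st.py 0.579 -0.035 0.017
```

```text
time: 22.68
position: [0.4383, -0.2038, 0.0166]
tool_rot: [-2.235, -2.207, 0.001]
ft_force: [-0.1, 0.1, 0.6]
grip_width: 1.002
time: 23.3
position: [0.4389, -0.2045, 0.0174]
tool_rot: [2.236, 2.206, 0.001]
ft_force: [-0.3, 1.0, 4.3]
grip_width: 0.688
time: 24.55
position: [0.5056, -0.1, 0.0174]
tool_rot: [-2.236, -2.204, 0.005]
ft_force: [-6.8, -5.1, 14.6]
grip_width: 0.685
t 24.55 pos [ 0.5056 -0.1     0.0174] x-ang 89.18408057517584 y-ang -0.8160853463324811 zax [-0.0036 -0.0007 -1.    ] F [-6.7634 -5.1496 14.6101] w 0.6853230680900368
units needed [1.6504 1.8114 0.0025]
```

```bash
python3 -m jog '[[[0.55,0.25,0.3,0,0],[0.55,0.25,0.3,0,0],[0.55,0.25,0.3,0,0],[0.55,0.25,0.3,0,0],[0.55,0.25,0.3,0,0],[0.55,0.2,0.2,0,0],[0.55,0.1,0.08,0,0],[0.55,0,0,0,0]]]'
python3 st.py 0.579 -0.035 0.017; python3 shot.py c6
```

```text
time: 25.55
position: [0.5786, -0.0382, 0.0174]
tool_rot: [-2.236, -2.206, 0.002]
ft_force: [-3.5, -3.8, 8.3]
grip_width: 0.685
t 25.55 pos [ 0.5786 -0.0382  0.0174] x-ang 89.23095186366697 y-ang -0.769084212957769 zax [-0.0013 -0.0005 -1.    ] F [-3.4748 -3.8284  8.3373] w 0.6846351731677538
units needed [0.08   0.0092 0.0102]
```

View pics/c6.png

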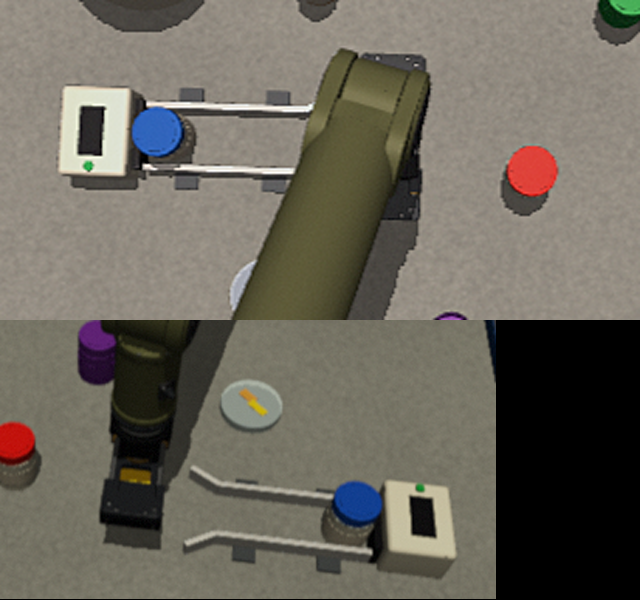

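Blue is upright against the stop at (158,132) in the top view. Yellow is held in front of the mouth, and red hasn't moved. I'll release yellow, back off, narrow the fingers and push.

```bash
python3 -m jog '[[[0.8,0,0,0,0],[1,0,0,0,0],[1,0,0,0,0],[1,0,0,0,0],[1,-0.4,0,0,0],[1,-0.4,0,0,0],[1,-0.4,0,0,0],[1,-0.3,0,0,0],[0.2,0,0,0,0],[0.2,0,0,0,0]]]'
python3 -m jog '[[[0.2,0,0,0,0],[0.2,0,0,0,0],[0.2,0,0,0,0],[0.2,0,0,0,0],[0.2,0,0,0,0],[0.2,0,0,0,0],[0.2,0,0,0,0]]]'
python3 st.py 0.5786 -0.098 0.02; python3 w.py yellow
```

```text
time: 26.9
position: [0.5784, -0.0978, 0.0168]
tool_rot: [-2.236, -2.206, -0.001]
ft_force: [-0.3, 0.2, 0.8]
grip_width: 0.856
time: 27.78
position: [0.5783, -0.0983, 0.017]
tool_rot: [-2.236, -2.206, -0.0]
ft_force: [0.0, -0.2, -1.0]
grip_width: 0.202
t 27.775 pos [ 0.5783 -0.0983  0.017 ] x-ang 89.22087977269918 y-ang -0.7791203501926263 zax [ 0.      0.0001 -1.    ] F [ 0.0164 -0.1754 -1.0259] w 0.20189614272467254
units needed [ 0.0088  0.0074 -0.0758]
yellow px [316.6354 180.8819] axes [241.697  242.3293] world [ 0.578  -0.0366  0.08  ] depth 0.097651735
```

```bash
python3 -m jog '[[[0.2,0.2,0.01,-0.07,0],[0.2,0.25,0.01,0,0],[0.2,0.3,0,0,0],[0.2,0.3,0,0,0],[0.2,0.3,0,0,0],[0.2,0.3,0,0,0],[0.2,0.3,0,0,0],[0.2,0.3,0,0,0],[0.2,0.3,0,0,0],[0.2,0.2,0,0,0]]]'
python3 w.py yellow; python3 st.py 0.5815 0.13 0.02
```

```text
time: 29.08
position: [0.5806, 0.0127, 0.0197]
tool_rot: [-2.235, -2.207, -0.0]
ft_force: [-0.4, -1.7, 2.5]
grip_width: 0.2
yellow px [319.1438 244.0555] axes [177.9752 220.7387] world [0.5806 0.0581 0.08  ] depth 0.10513321
t 29.125 pos [0.5806 0.014  0.0196] x-ang 89.32820304511263 y-ang -0.6717815972921062 zax [-0.0002  0.0011 -1.    ] F [0.8827 0.2788 0.4678] w 0.20008253697391903
units needed [ 2.8992 -0.011  -0.0064]
```

```bash
python3 -m jog '[[[0.2,0.2,0,0,0],[0.2,0.3,0,0,0],[0.2,0.3,0,0,0],[0.2,0.3,0,0,0],[0.2,0.3,0,0,0],[0.2,0.3,0,0,0],[0.2,0.3,0,0,0],[0.2,0.3,0,0,0],[0.2,0.3,0,0,0],[0.2,0.2,0,0,0]]]'
python3 -m jog '[[[0.2,0.1,0,0,0],[0.2,0.1,0,0,0],[0.2,0,0,0,0]]]'
python3 -m jog '[[[0.2,0.06,0,0,0],[0.2,0.06,0,0,0],[0.2,0,0,0,0]]]';  python3 st.py 0.5815 0.145 0.02
```

```text
time: 30.38
position: [0.5821, 0.1247, 0.0198]
tool_rot: [-2.236, -2.207, -0.0]
ft_force: [-0.1, -0.8, -0.1]
grip_width: 0.199
time: 30.75
position: [0.5823, 0.1319, 0.0198]
tool_rot: [-2.236, -2.206, -0.0]
ft_force: [-0.0, -0.3, -0.5]
grip_width: 0.201
time: 31.12
position: [0.5824, 0.1367, 0.0198]
tool_rot: [-2.236, -2.206, -0.001]
ft_force: [-1.1, -0.2, -1.2]
grip_width: 0.195
t 31.125 pos [0.5824 0.1367 0.0198] x-ang 89.22910960980423 y-ang -0.7708933980109388 zax [ 0.0002  0.0003 -1.    ] F [-1.0959 -0.1562 -1.164 ] w 0.19506651255376503
units needed [ 0.2078 -0.0247 -0.0042]
```

```bash
python3 -m jog '[[[0.2,0.06,0,0,0],[0.2,0.06,0,0,0],[0.2,0,0,0,0]]]'
python3 -m jog '[[[0.2,0.05,0,0,0],[0.2,0.05,0,0,0],[0.2,0,0,0,0]]]'; python3 -m jog '[[[0.2,0.05,0,0,0],[0.2,0,0,0,0]]]';python3 -m jog '[[[0.2,0.05,0,0,0],[0.2,0,0,0,0]]]';  python3 st.py 0.5815 0.145 0.02
```

```text
time: 31.5
position: [0.5824, 0.1417, 0.0198]
tool_rot: [-2.236, -2.207, -0.001]
ft_force: [-0.3, 0.1, -0.5]
grip_width: 0.201
time: 31.88
position: [0.5824, 0.145, 0.0198]
tool_rot: [2.236, 2.206, -0.0]
ft_force: [-0.3, -1.6, 0.2]
grip_width: 0.199
time: 32.12
position: [0.5825, 0.1451, 0.0198]
tool_rot: [2.237, 2.204, -0.003]
ft_force: [-0.4, -5.6, 2.9]
grip_width: 0.2
time: 32.38
position: [0.5825, 0.1452, 0.0198]
tool_rot: [2.237, 2.202, -0.006]
ft_force: [-1.2, -8.1, 3.5]
grip_width: 0.2
t 32.375 pos [0.5825 0.1452 0.0198] x-ang 89.08366579662052 y-ang -0.9164871565683512 zax [-0.0007 -0.0043 -1.    ] F [-1.1632 -8.0901  3.4708] w 0.20011901852181477
units needed [-0.0045 -0.0248 -0.005 ]
```

Yellow is home: TCP stopped at 0.145, exactly 60 mm short of the blue stop, with 8 N. Now red.

```bash
python3 -m jog '[[[0.2,-0.4,0,0,0],[0.2,-0.4,0,-0.3,0],[0.5,-0.8,0,-0.8,0],[1,-1,0,-0.8,0],[1,-1,-0.1,-0.8,0],[1,-1,-0.1,0,0],[1,-1,-0.2,0,0],[1,-1,-0.2,0,0],[1,-0.9,-0.1,0,0],[1,-0.5,0,0,0]]]'
python3 -m jog '[[[1,-0.4,0,0,0],[1,0,0,0,0],[1,0,0,0,0]]]'
python3 w.py red; python3 st.py 0.546 -0.2035 0.017
```

```text
time: 33.62
position: [0.5494, -0.1733, 0.1289]
tool_rot: [2.24, 2.202, 0.002]
ft_force: [1.0, 0.1, -0.0]
grip_width: 0.974
time: 34.0
position: [0.5502, -0.1852, 0.1278]
tool_rot: [-2.235, -2.207, -0.001]
ft_force: [-0.2, 0.7, 0.2]
grip_width: 1.004
red px [312.7348 304.1656] axes [104.4004 111.1347] world [ 0.5457 -0.2027  0.08  ] depth 0.2239898
t 34.05 pos [ 0.5503 -0.1849  0.1277] x-ang 89.32312749720802 y-ang -0.6768751378625582 zax [ 0.0001  0.0009 -1.    ] F [0.6801 0.3568 0.3671] w 1.0051508378479674
units needed [-0.4679 -0.1009  2.7671]
```

```bash
python3 -m jog '[[[1,-0.3,-0.06,0,0],[1,-0.15,-0.04,0.5,0],[1,0,0,0.7,0],[1,0,0,0.7,0],[1,0,0,0.6,0],[1,0,0,0.26,0],[1,0,0,0,0]]]' 20
python3 -m jog '[[[0.55,0,0,0,0],[0.55,0,0,0,0],[0.55,0,0,0,0],[0.55,0,0,0,0],[0.55,0,0,0,0]]]'
python3 -m jog '[[[0.55,0.2,0.05,0,0],[0.55,0.35,0.08,0,0],[0.55,0.35,0.08,0,0],[0.55,0.35,0.08,0,0],[0.55,0.35,0.08,0,0],[0.55,0.35,0.08,0,0],[0.55,0.35,0.08,0,0],[0.55,0.35,0.08,0,0],[0.55,0.35,0.08,0,0],[0.55,0.35,0.06,0,0]]]'
python3 st.py 0.579 -0.04 0.017
```

```text
time: 34.92
position: [0.5448, -0.2044, 0.0163]
tool_rot: [-2.236, -2.205, 0.002]
ft_force: [0.1, -0.1, -0.2]
grip_width: 1.001
time: 35.55
position: [0.5461, -0.2043, 0.0179]
tool_rot: [2.236, 2.206, 0.001]
ft_force: [-0.4, 0.7, 3.5]
grip_width: 0.686
time: 36.8
position: [0.578, -0.0701, 0.0178]
tool_rot: [2.235, 2.206, -0.0]
ft_force: [-0.6, -4.5, 6.4]
grip_width: 0.684
t 36.8 pos [ 0.578  -0.0701  0.0178] x-ang 89.25991672181347 y-ang -0.7400493204232972 zax [ 0.0007 -0.0008 -1.    ] F [-0.5913 -4.5382  6.3947] w 0.6843165365442295
units needed [0.7516 0.0159 0.0206]
```

```bash
python3 -m jog '[[[0.55,0.3,0,0,0],[0.55,0.25,0.01,0,0],[0.55,0.15,0,0,0],[0.55,0,0,0,0],[0.8,0,0,0,0],[1,0,0,0,0],[1,0,0,0,0],[1,0,0,0,0],[1,-0.4,0,0,0],[1,-0.4,0,0,0]]]'
python3 -m jog '[[[1,-0.4,0,0,0],[1,-0.3,0,0,0],[0.2,0,0,0,0],[0.2,0,0,0,0],[0.2,0,0,0,0],[0.2,0,0,0,0],[0.2,0,0,0,0],[0.2,0,0,0,0],[0.2,0,0,0,0],[0.2,0,0,0,0]]]'
python3 w.py red;python3 st.py 0.579 0.07 0.02
```

```text
time: 38.05
position: [0.5777, -0.0764, 0.0174]
tool_rot: [2.237, 2.205, -0.0]
ft_force: [0.0, -0.4, 1.2]
grip_width: 0.996
time: 39.3
position: [0.5775, -0.1028, 0.0174]
tool_rot: [2.236, 2.206, 0.0]
ft_force: [0.5, -0.0, 1.0]
grip_width: 0.227
red px [321.4248 173.3679] axes [241.7404 244.0686] world [ 0.5783 -0.0393  0.08  ] depth 0.09796049
t 39.35 pos [ 0.5775 -0.1027  0.0174] x-ang 89.22468128817601 y-ang -0.7753192073514389 zax [ 0.0001  0.0001 -1.    ] F [-0.263  -0.1652  0.332 ] w 0.2192609654827754
units needed [ 4.3174 -0.0203 -0.0653]
```

```bash
python3 -m jog '[[[0.2,0.2,0.03,-0.07,0],[0.2,0.25,0,0,0],[0.2,0.3,0,0,0],[0.2,0.3,0,0,0],[0.2,0.3,0,0,0],[0.2,0.3,0,0,0],[0.2,0.3,0,0,0],[0.2,0.3,0,0,0],[0.2,0.3,0,0,0],[0.2,0.3,0,0,0]]]'
python3 -m jog '[[[0.2,0.3,0,0,0],[0.2,0.3,0,0,0],[0.2,0.3,0,0,0],[0.2,0.3,0,0,0],[0.2,0.2,0,0,0],[0.2,0.1,0,0,0],[0.2,0.1,0,0,0],[0.2,0,0,0,0]]]'
python3 st.py 0.581 0.085 0.02
```

```text
time: 40.6
position: [0.5802, 0.012, 0.0202]
tool_rot: [2.236, 2.206, 0.0]
ft_force: [0.4, -2.0, 2.1]
grip_width: 0.198
time: 41.6
position: [0.5809, 0.0758, 0.02]
tool_rot: [-2.236, -2.206, -0.0]
ft_force: [0.4, 0.2, -0.5]
grip_width: 0.202
t 41.6 pos [0.5809 0.0758 0.02  ] x-ang 89.23278936118 y-ang -0.7672023860617301 zax [-0.0002  0.0006 -1.    ] F [ 0.3629  0.2292 -0.5495] w 0.2022982036097062
units needed [ 0.2303 -0.0014  0.0013]
```

```bash
python3 -m jog '[[[0.2,0.06,0,0,0],[0.2,0.06,0,0,0],[0.2,0.05,0,0,0],[0.2,0,0,0,0]]]'
python3 -m jog '[[[0.2,0.05,0,0,0],[0.2,0,0,0,0]]]'; python3 -m jog '[[[0.2,0.05,0,0,0],[0.2,0,0,0,0]]]';python3 -m jog '[[[0.2,0.05,0,0,0],[0.2,0,0,0,0]]]';  python3 st.py 0.5815 0.085 0.02
```

```text
time: 42.1
position: [0.5811, 0.0825, 0.0201]
tool_rot: [-2.236, -2.206, -0.0]
ft_force: [-1.2, 0.1, 0.9]
grip_width: 0.196
time: 42.35
position: [0.5812, 0.0843, 0.0202]
tool_rot: [-2.236, -2.206, -0.0]
ft_force: [-0.2, 0.2, -0.2]
grip_width: 0.202
time: 42.6
position: [0.5812, 0.0851, 0.0202]
tool_rot: [2.237, 2.205, -0.001]
ft_force: [-0.5, -3.1, 0.2]
grip_width: 0.202
time: 42.85
position: [0.5812, 0.0852, 0.0202]
tool_rot: [2.237, 2.203, -0.004]
ft_force: [-0.7, -7.6, 0.7]
grip_width: 0.2
t 42.85 pos [0.5812 0.0852 0.0202] x-ang 89.12545343869085 y-ang -0.8745673553102197 zax [-0.0002 -0.003  -1.    ] F [-0.6832 -7.6223  0.6606] w 0.19975628358588193
units needed [-0.0054  0.0073  0.0042]
```

Red stopped at 0.0852, another 60 mm short of yellow, so it's home. I'll back away and check.

```bash
python3 -m jog '[[[0.2,-0.2,0,0,0],[0.2,-0.4,0,0,0],[0.2,-0.6,0,-0.5,0],[0.2,-0.8,0,-0.8,0],[0.2,-1,0,-0.8,0],[0.2,-1,0,-0.8,0],[0.2,-0.8,0,0,0],[0.2,-0.5,0,0,0],[0.2,0,0,0,0]]]'
python3 - <<'E'
from h import *
t,_=eyes.get_image('top');s,_=eyes.get_image('scene')
P={}
for n,p in(('top',t),('scene',s)):
    for c in('blue','yellow','red'):
        for b in blobs(p,c,100):
            w=plane(n,b[1],.08)
            if abs(w[0]-.58)<.05 and w[1]>.05: print(n,c,np.array(b[1]),w); P.setdefault(c,[]).append(b[1])
for c in P:
    if len(P[c])==2: print(c,'tri',*tri(*P[c]))
t0=np.load('pics/top0.npz')['p']
for c in('green','purple'): print(c,[np.round(b[1],1) for b in blobs(t,c)],[np.round(b[1],1) for b in blobs(t0,c)])
o=np.zeros((600,640,3),np.uint8)
o[:300]=cv2.resize(t[100:400,0:640],(640,300));o[300:]=cv2.resize(s[100:400],(640,300))
cv2.imwrite('pics/f.png',o[:,:,::-1])
E
python3 st.py
```

```text
time: 43.98
position: [0.5779, -0.1277, 0.1377]
tool_rot: [2.241, 2.199, 0.001]
ft_force: [0.3, 0.2, -0.5]
grip_width: 0.204
top blue [177.9381 225.4041] [0.5836 0.2445 0.08  ]
top yellow [203.0011 226.1682] [0.583  0.1845 0.08  ]
top red [228.2782 227.2867] [0.5815 0.124  0.08  ]
scene blue [500.7513 266.9576] [0.5848 0.2426 0.08  ]
scene yellow [469.322  263.7835] [0.5853 0.1819 0.08  ]
scene red [438.1375 260.6888] [0.586  0.1213 0.08  ]
blue tri [0.5837 0.2439 0.0787] 0.001892131066694984
yellow tri [0.5832 0.1838 0.0773] 0.0025734767301645828
red tri [0.5821 0.1236 0.0747] 0.0028761348185964227
green [array([415. , 155.5])] [array([415. , 155.5])]
purple [array([327.9, 332.7])] [array([325.1, 330.7])]
t 44.075 pos [ 0.5784 -0.124   0.1369] x-ang 89.17812491968115 y-ang -0.8219239779857019 zax [ 0.0009  0.001  -1.    ] F [0.9823 0.7462 0.2392] w 0.20072503649484433
```

View pics/f.png

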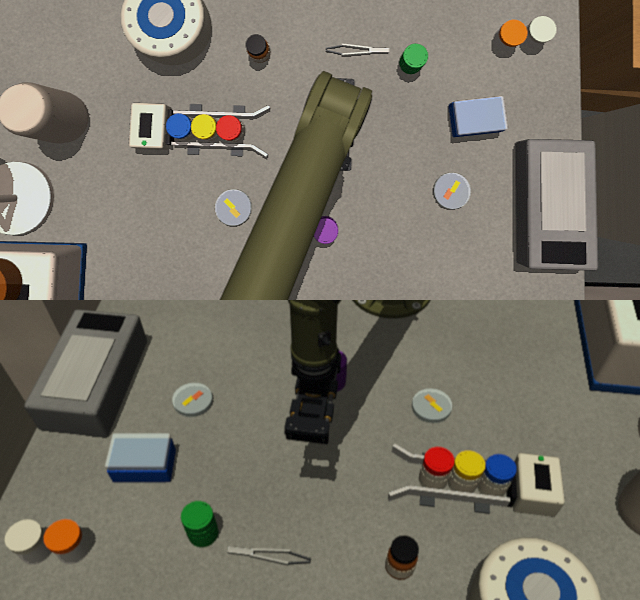

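The three jars stand upright in single file, blue, yellow, red, touching one another. The purple jar's apparent shift looks like the arm hiding part of it, so I'll compare its free edge before handing in.

```bash
python3 - <<'E'
from h import *
from bench import job
t,_=eyes.get_image('top');t0=np.load('pics/top0.npz')['p']
e=[]
for p in(t,t0):
    m=cv2.inRange(cv2.cvtColor(p,cv2.COLOR_RGB2HSV),(132,130,60),(158,255,255));ys,xs=np.nonzero(m);e.append((xs.max(),ys.max()))
print(e)
if abs(e[0][0]-e[1][0])<=1 and abs(e[0][1]-e[1][1])<=2: print(job.close_job())
E
```

```text
[(np.int64(337), np.int64(343)), (np.int64(337), np.int64(343))]
the job is handed in; nothing more can be done
None
```

The three jars are in the feed lane in the order asked: blue against the end stop, yellow against blue, red against yellow. I handed the job in at about 44 s of the 72 s allowed.

**How:** I slid the jars along the bench in a light grip to the lane. Yellow and red were let go at the mouth and pushed home from behind with the fingers narrowed and low. Blue was carried into the lane in the grip, then pushed home the same way.

**Checks that passed:**
- **Each jar home:** each one stopped dead against a push of 8–10 N. The tool stopped at y = 0.205, 0.145 and 0.085 m, exactly 60 mm apart.
- **Final cameras:** the lids triangulate to y = 0.244, 0.184 and 0.124 m, on the lane's centre line to about 2 mm and about 60 mm apart, and all three jars stand upright.
- **Other items:** green and purple match their first pictures. The rest looked unmoved, but I did not measure them. At the end the arm was clear of everything.

**What went wrong or disagreed:**
- **Blue tipped on the way in:** my first grip was too high and too light. It leaned forward about 20 degrees (estimated by eye) as it was dragged into the lane. I backed up, it stood upright again, and I pushed it home from low down. Part of its slide was therefore not upright, and I did not measure whether its base fully left the bench.
- **Height readings:** the lids triangulated 1–5 mm below the stated 80 mm. Blue and yellow were nearly within the calibration error; red was furthest out at 75 mm.
- **Purple:** its measured centre shifted 3 pixels at the end because the arm hid part of it. Its visible edges had not moved.

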